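# Check the vacuum pump's oil with its dipstick

## Task

Check the oil of the vacuum pump. First stop the pump by turning its speed knob back until the pointer faces the red off mark; then take the wiped yellow-handled dipstick from the instrument rest, push it down the pump's slanted dip tube until its collar sits on the tube's mouth, and draw it right out again. Finish holding the dipstick still in the gripper for reading: level, its tip over the white tray and about a hand's breadth (8 to 14 cm) above the bench, touching nothing else, and leave the other things on the bench where they are.

Things in the scene. Friction and masses are not known exactly. Their poses are not given: they have to be found in the camera images.
- speed_knob (a joint): angle of the pump's speed knob in rad: 0 = pointer at the red off mark, against the stop; grows clockwise seen from above, to 1.7. It starts between 0.8 and 1.4 and is turned back anticlockwise. Light friction (0.03 N m), no spring: stays where it is left
- speed_knob_grip (a point): grip point of the speed knob, an upright black bar 42 mm long, 14 mm thick on a 44 mm disc, on the grey drive box atop the pump's motor. On its vertical turning axis, 7 mm below the bar's top, 23 mm above its disc, about 222 mm above the bench. The bar lies along this frame's x axis, white pointer line on the -x side; z is up; the frame turns with the knob
- dip_tube: steel dip tube fixed in the front of the pump's blue oil case, slanting up and away from it, 40 degrees above level. Origin: centre of its mouth, 125 mm above the bench; z = tube axis pointing out of the mouth (up, away from the pump); x is level. Flared mouth 23 mm wide inside (29 outside), narrowing over 12 mm to a 13 mm bore; clear inside to over 120 mm deep. The case begins 60 mm down the tube
- dipstick_grip (a point): centre of the dipstick's yellow handle, 78 mm long (along the dipstick), 14 mm wide, 20 mm high, flat sides. x axis runs along the dipstick towards its tip, z up at the start. It starts lying level in either slot of the blue-green rest, axis 50 mm above the bench, handle standing clear beyond the rest's edge. Mass about 90 g, heavier on the shaft side
- dipstick_collar (a point): centre of the collar's seating face, on the dipstick's axis, 50 mm from the handle's centre towards the tip (x to the tip). Collar 32 mm across, 8 mm thick, steel; this face comes to lie on the tube's mouth
- dipstick_tip (a point): tip of the dipstick, on its axis, 120 mm beyond the collar's face and 170 mm from the handle's centre (x onward past the tip). The shaft is 8 mm thick, round
- dipstick: the dipstick as a whole; origin at the collar's seating face, x axis towards the tip
- pump: vacuum pump, fixed: blue oil case 140 wide x 110 deep x 165 mm high, cover and dip tube in front, cream motor behind. Origin on the bench under the oil case; the front with the tube looks along -y of this frame, the motor runs to +y, to 250 mm. On the case top a carrying handle, 201 mm high, and two stubs up to 204 mm; drive box top 185 mm high
- tray: white enamel tray with blue rim, fixed, 160 (x) x 120 (y) x 20 mm high, walls 4 mm. Origin on the bench at its centre
- rest: blue-green instrument rest, fixed, 150 (x) x 100 (y) mm: two notched combs 60 mm high; slots 40 mm either side of its centre are in use, the things in them lie along its y axis (dipstick tip to +y). Origin on the bench at its centre
- dish: an open glass petri dish, 90 mm across, 16 mm high; origin under its centre. Leave alone
- specimen_jar: an amber specimen jar with a black lid, 52 mm across, 75 mm high; origin under its centre. Leave alone
- oil_bottle: a white oil bottle with a red cap, 60 mm across, 150 mm high; origin under its centre. Leave alone
- slide_box: a blue and grey slide box, 85 x 110 x 33 mm; origin under its centre. Leave alone
- forceps: fine steel forceps lying flat, 125 mm long, 8 mm high; origin under its centre. Leave alone
- spatula: a bare steel double-ended spatula, 225 mm long, 8 mm thick; lies in the other slot of the rest, 80 mm beside the dipstick (its origin is on its axis, at axis height). Leave alone
Mind the look-alikes: they are no part of the job. Of the things that look like the dipstick, the smaller one is meant.

How it is judged:
On the way, in this order (a step that is already met when the one before it is completed fails the run):
1. the pump is stopped: the knob's pointer faces the red off mark (within 0.12 rad) (value of joint speed_knob below 0.12 rad), for 0.2 s.
2. the dipstick is fully home in the dip tube: collar face within 5 mm of the mouth's centre, axes aligned within 0.12 rad (distance between dipstick_collar and dip_tube below 0.005 m and z of dipstick_tip in the frame of dip_tube below -0.114 m and angle between the x axis of dipstick_tip and the z axis of dip_tube, either way round below 0.12 rad), for 0.1 s.
3. the dipstick is drawn right out: its tip is clear of the tube's mouth, in the gripper (z of dipstick_tip in the frame of dip_tube above 0.005 m and contact force between dipstick and the fingers above 0.5 N), for 0.1 s.
At the end, for the whole second after the job is handed in: The knob is at off (within 0.12 rad); the dipstick is gripped and still, level within 6 degrees, its tip above the white tray's area and 70 to 160 mm above the bench, resting on nothing but the fingers; no bystander has shifted more than 30 mm (value of joint speed_knob below 0.12 rad and contact force between dipstick and the fingers above 0.5 N and angle between dipstick_tip's own x axis and vertical between 1.46 and 1.68 rad and x of dipstick_tip in the frame of tray between -0.08 and 0.08 m and y of dipstick_tip in the frame of tray between -0.06 and 0.06 m and height (world z) of dipstick_tip between 0.07 and 0.16 m and linear speed of dipstick below 0.02 m/s and angular speed of dipstick below 0.15 rad/s and contact force between dipstick and pump below 0.1 N and contact force between dipstick and tray below 0.1 N and contact force between dipstick and rest below 0.1 N and distance of each of dish, specimen_jar, oil_bottle, slide_box, forceps, spatula from where it was at the start of the episode below 0.03 m); the arm keeps its last pose, push and grip.
It fails at once if the spatula, dish, jar, bottle, slide box or forceps is shifted more than 30 mm (distance of any of dish, specimen_jar, oil_bottle, slide_box, forceps, spatula from where it was at the start of the episode above 0.03 m).
It also fails if it takes over 64 s, if anything falls off the work surface, if the arm or the gripper's body presses on something with over 40 N, if the wrist force passes 120 N, or if a joint passes its speed limit or range.

## Robot

A 6-joint arm with a two-finger parallel gripper is mounted at the origin on the work surface. World frame = base frame: x ahead of the robot, y to its left, z up, the work surface at z = 0. Lengths are in m, angles in rad, forces in N, time in s.
With the tool pointing down it reaches from about 0.35 to 0.775 m from the base axis. Payload 7.3 kg.
Tool frame: the origin (TCP) lies on the centre line of the jaws, within the pads' length; the fingertips stand ctrl.nose_length ahead of it and the grasp point (between the pads) lies 5 mm behind it (ctrl.nose_length is the distance from the TCP to the fingertips, in m); y points along the fingers, x is the direction in which the jaws open and shut, and the axes are right-handed (so a half turn about y gives the same grasp; the last joint's range is limited). The gripper opens to 92 mm and grips with 3 to 60 N. Pads are 19 mm wide; open, the fingers measure 130 mm over their backs; the gripper's body (75 mm by 190 mm) begins 47 mm behind the grasp point.
Start: joints at [-1.336, 0.342, 1.524, -0, 1.275, -0.146], TCP at [0.195, -0.487, 0.241] pointing down, gripper open.
Joint ranges: [-2.53, 2.53], [-0.77, 2.02], [0.04, 2.7], [-1, 4.14], [0.28, 2.66], [-3.11, 3.11]. Speed limits (rad/s): [2.57, 2.57, 3.14, 3.14, 3.14, 3.14].

## Interface

Orientations are given as a unit quaternion [x, y, z, w].
In Python, from workcell import monitor, vision, ctrl gives the robot as it stands.
- The arm moves only by the shell command python3 -m jog 'ROWS'. ROWS is text: rows parted by semicolons, each of 7 numbers parted by spaces: the shift along the tool's x, y, z as a fraction of full scale, then the turn, a rotation vector about the tool's x, y, z as a fraction of full scale, then the closure, from -1 (fully open) to 1 (shut). A call has 1 to 10 rows; each row shifts and turns the pose as measured when the row begins, along the tool's axes as they then stand; what a row does not reach is not made up. Full scale, the value 1, is 1 m for a shift and pi/4 rad for a turn. A row lasts 1/12 s, in which the tool goes at most 41.7 mm and 7.16 degrees, less where a joint would pass 70% of its speed; a pose out of reach is approached as far as the arm can. A call with a number of a shift or a turn outside -1 to 1 is refused whole. A call with a gripper value outside its range is refused whole. The fingers move at their own pace and stop on an object; the grip force is fixed at half the most. Time passes only in rows, so rows that do not move let the fingers close. It gives the time, the measured TCP pose, the force and the opening at its end, in the units of the state.
- monitor.sense(): the state, without advancing time (a new reading comes with each control period).
- vision.get_image(name): name is "side" or "top" or "wrist"; returns a dict with "image" (480x640x3 uint8, red, green, blue), "mtx" (3x3 intrinsics, pixels), "origin" and "orientation" of the camera in the world; the wrist camera has in their place "hand_eye" (4x4, takes a point from camera to tool coordinates, whose origin is the TCP and whose axes are the tool frame's). Camera axes: x right, y down, z forward; pixel columns grow to the right and rows downward; lengths in m; the calibration is good to about 2 mm. A picture is of the moment at which its call begins: read the wrist's pose just before it. There is no depth.
- ctrl.finish_job(): hands the job in, once; it reports no verdict.
The state is a dict: "time_s": time; "qpos": joint angles; "joint_velocities": joint speeds; "joint_efforts": joint torques, N m; "ee_pos": TCP position; "ee_rot": TCP orientation; "ft_force": force on the tool from outside, world axes, zero at the start; "ft_torque": the same for the moment, N m; "finger_gap": opening from 0.0 (shut) to 1.0 (fully open).
Only numpy, scipy, OpenCV 4.12 (cv2) and the standard library are available. Lean on these libraries where they do the work, as an engineer would, in place of code of your own. Each camera call takes 0.05 s, during which the arm holds its last target. There are 200 camera calls.

## Working session

There is one attempt and no reset: what is moved stays moved. The work goes in short steps, Python scripts to look and compute and a shell command to move; the robot and the scene stay as the last step left them, time stands still between calls to the robot, and variables do not carry over. Pictures are saved under pics/ and viewed, about 8 in all and at most 12, crops included, and the job is handed in when it is done.

```bash
ls; mkdir -p pics
cat > h.py <<'E'
import numpy as np, cv2
from scipy.spatial.transform import Rotation as R
from workcell import monitor, vision, ctrl
def cam(name):
    s=monitor.sense(); d=vision.get_image(name); K=np.array(d["mtx"])
    if name=="wrist":
        H=np.array(d["hand_eye"]); T=np.eye(4); T[:3,:3]=R.from_quat(s["ee_rot"]).as_matrix(); T[:3,3]=s["ee_pos"]; M=T@H
    else:
        M=np.eye(4); o=np.array(d["orientation"]); M[:3,:3]=R.from_quat(o).as_matrix() if o.size==4 else o; M[:3,3]=d["origin"]
    return d["image"],K,M
def ray(K,M,u,v):
    r=M[:3,:3]@np.linalg.inv(K)@[u,v,1]; return M[:3,3],r/np.linalg.norm(r)
def plane(K,M,u,v,z):
    o,r=ray(K,M,u,v); return o+r*(z-o[2])/r[2]
def tri(a,b):
    (o,r),(p,q)=a,b; t=np.linalg.lstsq(np.c_[r,-q],p-o,rcond=None)[0]
    A=o+r*t[0];B=p+q*t[1]; return (A+B)/2,np.linalg.norm(A-B)
def proj(K,M,P):
    c=M[:3,:3].T@(np.asarray(P,float)-M[:3,3]); c=K@c; return c[:2]/c[2]
def save(n,im): cv2.imwrite(f"pics/{n}.png",cv2.cvtColor(im,cv2.COLOR_RGB2BGR))
E
python3 - <<'E'
from h import *
import pickle
D={}
for n in("side","top","wrist"):
    D[n]=cam(n); save(n,D[n][0]); print(n,D[n][1].tolist(),np.round(D[n][2],3).tolist())
pickle.dump(D,open("D.pkl","wb"))
print(ctrl.nose_length, monitor.sense())
E
```

```text
pics
side [[585.406855287873, 0.0, 320.011784673944], [0.0, 585.406855287873, 240.86730388455842], [0.0, 0.0, 1.0]] [[-0.927, -0.21, 0.311, 0.165], [-0.375, 0.516, -0.77, 0.945], [0.001, -0.831, -0.557, 0.818], [0.0, 0.0, 0.0, 1.0]]
top [[443.97943427646175, 0.0, 316.3372846321099], [0.0, 443.97943427646175, 242.51900335498976], [0.0, 0.0, 1.0]] [[-0.004, -0.989, 0.147, 0.405], [-1.0, 0.002, -0.013, 0.027], [0.012, -0.147, -0.989, 1.052], [0.0, 0.0, 0.0, 1.0]]
wrist [[364.92051414715957, 0.0, 320.08808262798686], [0.0, 364.92051414715957, 239.48683617961234], [0.0, 0.0, 1.0]] [[0.372, -0.899, -0.233, 0.257], [-0.928, -0.36, -0.093, -0.463], [-0.001, 0.251, -0.968, 0.385], [0.0, 0.0, 0.0, 1.0]]
0.014 {'time_s': 0.15, 'qpos': array([-1.33597691e+00,  3.42532904e-01,  1.52475630e+00, -7.23607342e-06,
        1.27538480e+00, -1.45986753e-01]), 'joint_velocities': array([-0.00019991, -0.00273691, -0.00298956, -0.00030663,  0.00103858,
       -0.00257313]), 'joint_efforts': array([ 1.05029187e-03, -4.31471550e+01, -2.44353318e+01,  7.17382575e-02,
        5.37046138e-02, -7.75421267e-05]), 'ee_pos': array([ 0.19508859, -0.48711926,  0.24023447]), 'ee_rot': array([-0.58533544,  0.39661971, -0.39605226,  0.58584796]), 'ft_force': array([-0.15140956,  0.2215249 , -0.63129362]), 'ft_torque': array([-0.02199066,  0.00146214,  0.00969575]), 'finger_gap': 1.0004952515791514}
```

View pics/top.png

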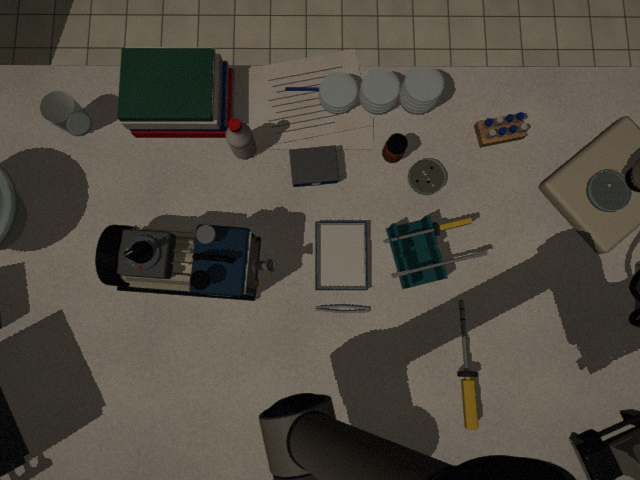

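View pics/side.png

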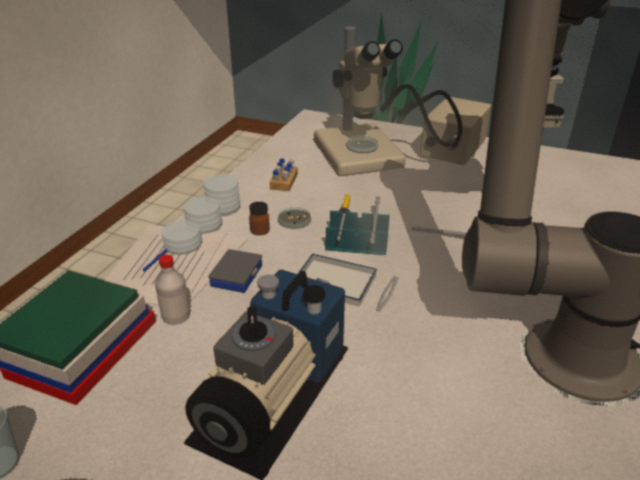

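Run:
```python
from h import *
import pickle
D=pickle.load(open("D.pkl","rb")); t=D["top"][0]
a=cv2.resize(t[210:310,90:290],None,fx=4,fy=4,interpolation=cv2.INTER_CUBIC)
b=cv2.resize(t[205:295,380:500],None,fx=2.2,fy=2.2,interpolation=cv2.INTER_CUBIC)
s=D["side"][0]; c=cv2.resize(s[300:360,215:300],None,fx=2.2*1.5,fy=2.2*1.5,interpolation=cv2.INTER_CUBIC)
o=np.zeros((600,800,3),np.uint8); o[:400]=a; o[402:402+b.shape[0],:b.shape[1]]=b; o[402:600,270:270+c.shape[1]]=c[:198]
o=np.clip(o.astype(float)*1.6,0,255).astype(np.uint8); save("crop1",o)
K,M=D["top"][1:]
hsv=cv2.cvtColor(t,cv2.COLOR_RGB2HSV)
m=cv2.inRange(hsv,(20,120,60),(35,255,255)); n,l,st,ce=cv2.connectedComponentsWithStats(m)
for i in range(1,n):
    if st[i,4]>20:
        pts=np.argwhere(l==i)[:,::-1].astype(np.float32); print("yellow",st[i],ce[i],cv2.minAreaRect(pts),plane(K,M,*ce[i],.06))
m=cv2.inRange(hsv,(80,100,20),(96,255,255)); n,l,st,ce=cv2.connectedComponentsWithStats(m)
for i in range(1,n):
    if st[i,4]>60:print("teal",st[i],ce[i])
K2,M2=D["side"][1:]
h2=cv2.cvtColor(D["side"][0],cv2.COLOR_RGB2HSV)
m=cv2.inRange(h2,(20,120,60),(35,255,255)); n,l,st,ce=cv2.connectedComponentsWithStats(m)
for i in range(1,n):
    if st[i,4]>20: print("sy",st[i],ce[i])
for im,h in((t,hsv),(D["side"][0],h2)):
    m=cv2.inRange(h,(0,140,60),(8,255,255))|cv2.inRange(h,(172,140,60),(180,255,255)); n,l,st,ce=cv2.connectedComponentsWithStats(m)
    for i in range(1,n): print("red",st[i],ce[i])
```

```text
yellow [439 217  34  14 208] [455.36057692 223.49519231] ((455.6416015625, 223.58656311035156), (6.536414623260498, 33.48655700683594), 76.4295654296875) [ 0.59600145 -0.30378731  0.06      ]
yellow [461 377  17  53 689] [469.31785196 403.65602322] ((469.1970520019531, 403.061767578125), (52.76719284057617, 13.728673934936523), 85.60128784179688) [ 0.20127545 -0.3142493   0.06      ]
teal [387 215  46  23 417] [409.52278177 226.92086331]
teal [ 390  231   52   41 1264] [416.01424051 250.91772152]
teal [400 266  47  23 533] [423.14258912 276.60225141]
sy [342 194   8  15  76] [346.05263158 200.92105263]
red [228 118  13  13 131] [233.71755725 123.59541985]
red [131 131  95   3 244] [175.84836066 132.06147541]
red [136 137   3   1   3] [137. 137.]
red [141 137   2   1   2] [141.5 137. ]
red [145 137   7   1   7] [148. 137.]
red [153 137   2   1   2] [153.5 137. ]
red [158 137   2   1   2] [158.5 137. ]
red [161 137   8   1   8] [164.5 137. ]
red [170 137   1   1   1] [170. 137.]
red [173 137   5   1   5] [175. 137.]
red [179 137   3   1   3] [180. 137.]
red [183 137   2   1   2] [183.5 137. ]
red [186 137   1   1   1] [186. 137.]
red [188 137   1   1   1] [188. 137.]
red [191 137   2   1   2] [191.5 137. ]
red [194 137   1   1   1] [194. 137.]
red [196 137  10   1  10] [200.5 137. ]
red [207 137   5   1   5] [209. 137.]
red [215 137   2   1   2] [215.5 137. ]
red [218 137   7   1   7] [221. 137.]
red [138 265   4   5  13] [139.61538462 266.84615385]
red [159 254  14  14 159] [165.85534591 260.89308176]
red [   0  310  155   95 1991] [ 87.08588649 367.0592667 ]
red [267 337   6   4  15] [269.33333333 338.4       ]
```

View pics/crop1.png

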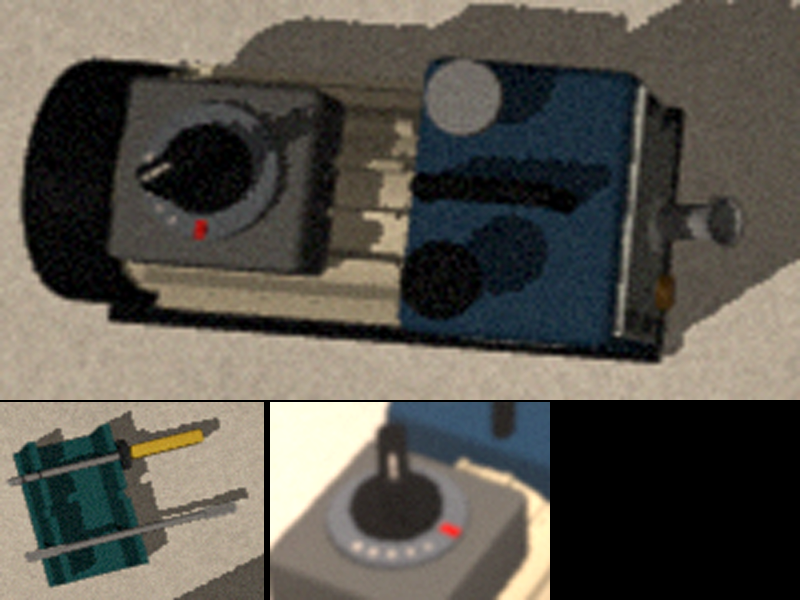

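Dipstick candidates: the yellow handle at top (455,223) on the rest (34 px long), and the large yellow-handled tool at (469,403) on the bench (53 px). The first is the smaller one and lies in a rest slot with a collar, as the crop confirms. The pump's red mark is at (140,267), its pointer at about (127,254), and the tube mouth at about (270,265).

Run:
```python
from h import *
import pickle
D=pickle.load(open("D.pkl","rb")); K,M=D["top"][1:]; K2,M2=D["side"][1:]
c=lambda u,v:(90+u/4-.4,210+v/4-.4)
P=lambda u,v,z:plane(K,M,*c(u,v),z)
A,B,C_,E=P(435,60,.165),P(640,78,.165),P(612,345,.165),P(400,325,.165)
print("case",A,B,C_,E,np.linalg.norm(A-B),np.linalg.norm(B-C_)," az",[np.degrees(np.arctan2(*(p-q)[1::-1])) for p,q in((A,B),(E,C_),(A,E),(B,C_))])
print("centre",(A+B+C_+E)/4)
print("mouth",P(722,222,.125))
print("red",P(201,230,.187),"tri",tri(ray(K,M,139.6,266.8),ray(K2,M2,269.3,338.4)))
print("knob dial",P(205,170,.187),"pointer tip(end of bar top)",P(145,180,.225))
print("tri knob top pointer: side",tri(ray(K,M,*c(165,165)),ray(K2,M2,215+120/3.3,300+55/3.3)))
print("handle tri",tri(ray(K,M,455.4,223.5),ray(K2,M2,346.0,200.9)))
r=cv2.boxPoints(((455.64,223.59),(6.54,33.49),76.43)); 
a=plane(K,M,(r[0]+r[1])[0]/2,(r[0]+r[1])[1]/2,.06);b=plane(K,M,(r[2]+r[3])[0]/2,(r[2]+r[3])[1]/2,.06);a2=plane(K,M,*((r[1]+r[2])/2),.06);b2=plane(K,M,*((r[0]+r[3])/2),.06);print("handle ends",a,b,a2,b2)
h=cv2.cvtColor(D["top"][0],cv2.COLOR_RGB2HSV)
for u,v in((317,221),(369,221),(369,290),(317,290)):print("tray",plane(K,M,u,v,.02))
```

```text
case [0.57428975 0.25419593 0.165     ] [0.56486787 0.15036344 0.165     ] [0.43056745 0.16175749 0.165     ] [0.44077082 0.26679167 0.165     ] 0.10425908984133686 0.13478288660801677  az [np.float64(84.81511359245152), np.float64(84.4515040254172), np.float64(-5.389148172243969), np.float64(-4.849360760831191)]
centre [0.50262397 0.20827713 0.165     ]
mouth [0.49545011 0.11169968 0.125     ]
red [0.48618034 0.3590281  0.187     ] tri (array([0.48615889, 0.35776725, 0.19142468]), np.float64(0.0004031107415065301))
knob dial [0.51558319 0.35867945 0.187     ] pointer tip(end of bar top) [0.50610385 0.37171668 0.225     ]
tri knob top pointer: side (array([0.51253492, 0.36102354, 0.22942694]), np.float64(6.428607042716107e-05))
handle tri (array([ 0.59641674, -0.30453997,  0.05798106]), np.float64(7.977322717894193e-05))
handle ends [ 0.60317491 -0.30302597  0.06      ] [ 0.58840126 -0.30580509  0.06      ] [ 0.60487157 -0.34226191  0.06      ] [ 0.58672157 -0.2667074   0.06      ]
tray [0.61015427 0.01158866 0.02      ]
tray [ 0.60999094 -0.11175471  0.02      ]
tray [ 0.44714238 -0.10829801  0.02      ]
tray [0.44753713 0.01223918 0.02      ]
```

```bash
cat > go.py <<'E'
import sys
from h import *
# usage: go.py x y z az tilt : TCP target, tool z azimuth (deg), tilt deg (tip-down rotation)
def rot(az,tilt):
    a,t=np.radians(az),np.radians(tilt); f=np.array([np.cos(a),np.sin(a),0]);u=np.array([0,0,1.])
    z=f*np.cos(t)-u*np.sin(t); y=-u*np.cos(t)-f*np.sin(t); return np.c_[np.cross(y,z),y,z]
if __name__=="__main__":
    v=list(map(float,sys.argv[1:])); s=monitor.sense(); Rc=R.from_quat(s["ee_rot"]).as_matrix()
    d=Rc.T@(np.array(v[:3])-s["ee_pos"]); w=R.from_matrix(Rc.T@rot(v[3],v[4])).as_rotvec()
    print("t",round(s["time_s"],2),"pos",np.round(s["ee_pos"],4),"q",np.round(s["qpos"],2),"F",np.round(s["ft_force"],1),"gap",round(s["finger_gap"]*92,1))
    print("shift(m) tool",np.round(d,4),"|",round(np.linalg.norm(d)/.0417,1),"rows; turn/(pi/4)",np.round(w/(np.pi/4),4),"|",round(np.linalg.norm(np.degrees(w))/7.16,1),"rows")
    n=np.array(s["ee_rot"]);Z=Rc[:,2];print("az",round(np.degrees(np.arctan2(Z[1],Z[0])),1),"tilt",round(np.degrees(np.arcsin(-Z[2])),1))
E
r='-.0145 -.009 .037 0 0 0 -1'
python3 -m jog '-.0145 -.009 .037 0 0 0 -1;-.0145 -.009 .037 0 0 0 -1;-.0145 -.009 .037 0 0 0 -1;-.0145 -.009 .037 0 0 0 -1;-.0145 -.009 .037 0 0 0 -1;-.0145 -.009 .037 0 0 0 -1;-.0145 -.009 .037 0 0 0 -1;-.0145 -.009 .037 0 0 0 -1;-.0145 -.009 .037 0 0 0 -1;-.0145 -.009 .037 0 0 0 -1'
python3 go.py .516 .358 .31 128 0
```

```text
time_s: 0.98
ee_pos: [0.4874, -0.212, 0.3281]
ee_rot: [-0.582, 0.404, -0.397, 0.584]
ft_force: [1.0, -1.5, 0.2]
finger_gap: 1.003
t 0.98 pos [ 0.4874 -0.212   0.3281] q [-0.56  0.31  1.33  0.    1.51  0.65] F [ 1.  -1.5  0.2] gap 92.3
shift(m) tool [-0.5219  0.0223  0.2306] | 13.7 rows; turn/(pi/4) [-0.0084 -2.3787 -0.0123] | 15.0 rows
az 21.0 tilt 0.2
```

```bash
python3 -m jog '-.0375 .0016 .0165 0 0 0 -1;-.0375 .0016 .0165 0 0 0 -1;-.0375 .0016 .0165 0 0 0 -1;-.0375 .0016 .0165 0 0 0 -1;-.0375 .0016 .0165 0 0 0 -1;-.0375 .0016 .0165 0 0 0 -1;-.0375 .0016 .0165 0 0 0 -1;-.0375 .0016 .0165 0 0 0 -1;-.0375 .0016 .0165 0 0 0 -1;-.0375 .0016 .0165 0 0 0 -1'
python3 -m jog '-.0375 .0016 .0165 0 0 0 -1;-.0375 .0016 .0165 0 0 0 -1;-.0375 .0016 .0165 0 0 0 -1;0 0 0 0 -.158 0 -1;0 0 0 0 -.158 0 -1;0 0 0 0 -.158 0 -1;0 0 0 0 -.158 0 -1;0 0 0 0 -.158 0 -1;0 0 0 0 -.158 0 -1;0 0 0 0 -.158 0 -1'
python3 -m jog '0 0 0 0 -.158 0 -1;0 0 0 0 -.158 0 -1;0 0 0 0 -.158 0 -1;0 0 0 0 -.158 0 -1;0 0 0 0 -.158 0 -1;0 0 0 0 -.158 0 -1;0 0 0 0 -.158 0 -1;0 0 0 0 -.158 0 -1;0 0 0 0 0 0 -1'
python3 go.py .516 .358 .31 128 0
python3 - <<'E'
from h import *
import pickle
d=cam("wrist"); pickle.dump(d,open("W1.pkl","wb")); save("w1",d[0])
print(proj(d[1],d[2],[.516,.358,.229]))
E
```

```text
time_s: 1.82
ee_pos: [0.5092, 0.2037, 0.3131]
ee_rot: [-0.582, 0.404, -0.398, 0.583]
ft_force: [1.7, -0.4, 0.6]
finger_gap: 0.998
time_s: 2.65
ee_pos: [0.5097, 0.34, 0.3016]
ee_rot: [-0.697, 0.12, -0.108, 0.698]
ft_force: [-0.4, -0.1, 0.4]
finger_gap: 1.002
time_s: 3.4
ee_pos: [0.5083, 0.3396, 0.2971]
ee_rot: [-0.664, -0.227, 0.244, 0.67]
ft_force: [-0.8, 0.5, -0.2]
finger_gap: 1.001
t 3.4 pos [0.5083 0.3396 0.2971] q [ 0.46  0.49  1.14  0.01  1.53 -0.22] F [-0.8  0.5 -0.2] gap 92.1
shift(m) tool [ 0.0173 -0.0131  0.0097] | 0.6 rows; turn/(pi/4) [-0.0199  0.0208 -0.0244] | 0.2 rows
az 128.9 tilt -0.9
[351.83016257 244.39883526]
```

View pics/w1.png

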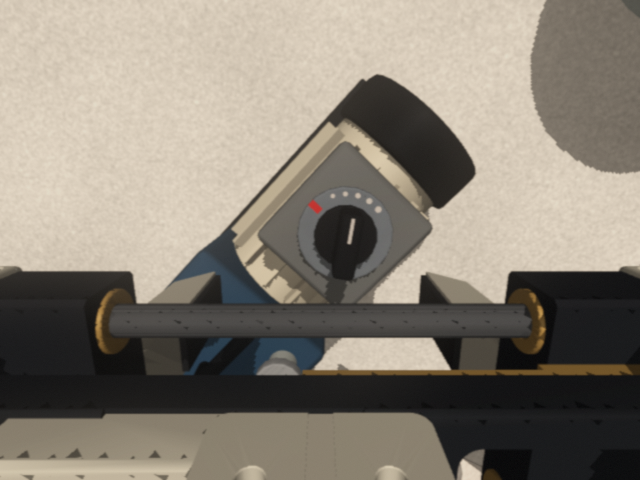

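The wrist view shows the knob dial centred near (345,234), the red mark at (315,207), and the pointer's white line from (352,219) to (349,243). The bar's other end is near (343,278).

Run:
```python
from h import *
import pickle
im,K,M=pickle.load(open("W1.pkl","rb"))
g=cv2.cvtColor(im,cv2.COLOR_RGB2GRAY)
for z in(.185,.189):print("dial",plane(K,M,345,234,z))
hsv=cv2.cvtColor(im,cv2.COLOR_RGB2HSV); m=cv2.inRange(hsv,(0,140,80),(8,255,255))|cv2.inRange(hsv,(172,140,80),(180,255,255)); ys,xs=np.nonzero(m[150:300,250:420]);r=plane(K,M,xs.mean()+250,ys.mean()+150,.189);print("red",r)
w=(g[205:250,335:365]>110).astype(np.uint8);n,l,st,ce=cv2.connectedComponentsWithStats(w)
i=1+np.argmax(st[1:,4]);p=np.argwhere(l==i)[:,::-1]+[335,205];print(st[i]);a=plane(K,M,*p[p[:,1].argmin()],.229);b=plane(K,M,*p[p[:,1].argmax()],.229)
v=a-b;print("line",a,b,np.degrees(np.arctan2(v[1],v[0])))
# black mask
bm=(g[195:300,300:395]<45).astype(np.uint8);n,l,st,ce=cv2.connectedComponentsWithStats(bm)
i=1+np.argmax(st[1:,4]);p=np.argwhere(l==i)[:,::-1]+[300,195];print(st[i]+[300,195,0,0,0])
q=p[p[:,1].argmax()];print("low end",q,plane(K,M,*q,.229),plane(K,M,*q,.2))
for v in range(200,300,6):
    xx=p[p[:,1]==v][:,0]
    if len(xx):print(v,xx.min(),xx.max(),end="; ")
```

```text
dial [0.51663723 0.35399124 0.185     ]
dial [0.51591511 0.35456779 0.189     ]
red [0.48687117 0.35646496 0.189     ]
[12 14  8 25 96]
line [0.50606279 0.36995121 0.229     ] [0.51365522 0.357208   0.229     ] 120.78656386941374
[ 315  206   61   75 3100]
low end [349 280] [0.52927076 0.33953995 0.229     ] [0.53730128 0.33253532 0.2       ]
206 338 352; 212 326 364; 218 321 370; 224 318 372; 230 315 375; 236 315 375; 242 315 375; 248 317 372; 254 320 369; 260 326 364; 266 332 355; 272 332 353; 278 335 352;
```

```bash
python3 go.py .516 .355 .22 122 0
```

```text
t 3.45 pos [0.5083 0.3395 0.297 ] q [ 0.46  0.49  1.14  0.01  1.53 -0.22] F [0.1 0.1 0.8] gap 92.1
shift(m) tool [0.0171 0.0768 0.0061] | 1.9 rows; turn/(pi/4) [-0.0187  0.1464 -0.0256] | 0.9 rows
az 128.6 tilt -0.9
```

```bash
python3 -m jog '.017 0 .006 -.019 .146 -.026 -1;0 .025 0 0 0 0 -1;0 .025 0 0 0 0 -1;0 0 0 0 0 0 -1'; python3 go.py .516 .355 .22 122 0
```

```text
time_s: 3.78
ee_pos: [0.519, 0.3556, 0.2464]
ee_rot: [-0.682, -0.189, 0.185, 0.682]
ft_force: [-0.4, -0.7, -1.0]
finger_gap: 1.003
t 3.78 pos [0.519  0.3556 0.2464] q [ 0.48  0.53  1.21 -0.    1.4  -0.06] F [-0.4 -0.7 -1. ] gap 92.3
shift(m) tool [-0.003   0.0263  0.001 ] | 0.6 rows; turn/(pi/4) [ 0.0014 -0.0299  0.0057] | 0.2 rows
az 120.7 tilt 0.1
```

```bash
python3 -m jog '-.003 .026 .001 0 -.03 0 -1;0 0 0 0 0 0 .0;0 0 0 0 0 0 1;0 0 0 0 0 0 1;0 0 0 0 0 0 1;0 0 0 0 0 0 1;0 0 0 0 0 0 1;0 0 0 0 0 0 1;0 0 0 0 0 0 1'; python3 go.py .516 .355 .22 175 0
```

```text
time_s: 4.53
ee_pos: [0.519, 0.3561, 0.2294]
ee_rot: [-0.68, -0.196, 0.185, 0.682]
ft_force: [0.5, -0.9, 0.6]
finger_gap: 0.468
t 4.53 pos [0.519  0.3561 0.2294] q [ 0.48  0.54  1.24 -0.    1.35 -0.07] F [ 0.5 -0.9  0.6] gap 43.1
shift(m) tool [-0.0033  0.0094  0.0007] | 0.2 rows; turn/(pi/4) [ 0.011  -1.1942  0.0162] | 7.5 rows
az 121.3 tilt 0.1
```

```bash
python3 -m jog '-.0033 .0095 .001 0 0 0 1;0 .003 0 0 0 0 1;0 0 0 0 0 0 1;0 0 0 0 0 0 1;0 0 0 0 0 0 1;0 0 0 0 0 0 1;0 0 0 0 0 0 1;0 0 0 0 0 0 1;0 0 0 0 0 0 1'; python3 go.py .516 .355 .22 175 0
```

```text
time_s: 5.28
ee_pos: [0.5155, 0.3549, 0.2181]
ee_rot: [-0.68, -0.195, 0.186, 0.682]
ft_force: [-0.8, -0.6, -0.2]
finger_gap: 0.148
t 5.28 pos [0.5155 0.3549 0.2181] q [ 0.48  0.54  1.27 -0.    1.32 -0.06] F [-0.8 -0.6 -0.2] gap 13.7
shift(m) tool [ 0.0005 -0.0019 -0.0001] | 0.0 rows; turn/(pi/4) [ 0.0102 -1.195   0.0143] | 7.5 rows
az 121.2 tilt 0.1
```

```bash
python3 -m jog '0 0 0 0 -.15 0 1;0 0 0 0 -.15 0 1;0 0 0 0 -.15 0 1;0 0 0 0 -.15 0 1;0 0 0 0 -.15 0 1;0 0 0 0 -.15 0 1;0 0 0 0 -.15 0 1'; python3 go.py .516 .355 .22 178 0;  python3 -c "
from h import *
print(monitor.sense()['ft_torque'])"
```

```text
time_s: 5.87
ee_pos: [0.5156, 0.3551, 0.2181]
ee_rot: [0.541, 0.461, -0.452, -0.539]
ft_force: [0.0, -0.9, -1.4]
finger_gap: 0.155
t 5.87 pos [0.5156 0.3551 0.2181] q [ 0.48  0.54  1.27 -0.    1.32 -0.92] F [ 0.  -0.9 -1.4] gap 14.3
shift(m) tool [-0.     -0.0019 -0.0004] | 0.0 rows; turn/(pi/4) [ 0.0141 -0.1682  0.0086] | 1.1 rows
az 170.4 tilt 0.6
[ 0.010505    0.180979   -0.07143251]
```

```bash
for i in 1; do python3 -m jog '0 0 0 0 -.06 0 1;0 0 0 0 -.06 0 1'; done; python3 go.py .516 .355 .22 178 0|tail -1;  python3 -c "
from h import *
print(monitor.sense()['ft_torque'])"; python3 -m jog '0 0 0 0 -.06 0 1;0 0 0 0 -.06 0 1;0 0 0 0 0 0 1'; python3 go.py .516 .355 .22 178 0|tail -1;  python3 -c "
from h import *
print(monitor.sense()['ft_torque'])"
```

```text
time_s: 6.03
ee_pos: [0.5156, 0.3552, 0.2181]
ee_rot: [0.517, 0.488, -0.479, -0.514]
ft_force: [-0.7, -1.2, -0.9]
finger_gap: 0.151
az 176.3 tilt 0.6
[ 0.07801612  0.2127054  -0.37193052]
time_s: 6.28
ee_pos: [0.516, 0.3551, 0.2181]
ee_rot: [0.493, 0.513, -0.504, -0.491]
ft_force: [-0.7, -0.2, -0.9]
finger_gap: 0.163
az -178.1 tilt 0.7
[ 0.06051345  0.3009061  -0.90527556]
```

```bash
python3 -m jog '0 0 0 0 .05 0 1;0 0 0 0 0 0 -.5;0 0 0 0 0 0 -.5;0 0 0 0 0 0 -.5;0 0 0 0 0 0 -.5;0 0 0 0 0 0 -.5;0 -.025 0 0 0 0 -1;0 -.04 0 0 0 0 -1;0 -.03 0 0 0 0 -1;0 0 0 0 0 0 -1'
python3 go.py .59 -.29 .25 103.6 0
python3 - <<'E'
from h import *
import pickle
d=cam("wrist"); pickle.dump(d,open("W2.pkl","wb"))
im,K,M=d
u,v=proj(K,M,[.516,.355,.2]).astype(int)
c=im[max(0,v-100):v+90,max(0,u-110):u+110]; save("w2",cv2.resize(c,None,fx=2,fy=2))
E
```

```text
time_s: 7.12
ee_pos: [0.5149, 0.3546, 0.3152]
ee_rot: [0.503, 0.502, -0.494, -0.501]
ft_force: [0.3, 0.4, 1.0]
finger_gap: 0.757
t 7.12 pos [0.5149 0.3546 0.3152] q [ 0.48  0.49  1.09  0.    1.55 -1.08] F [0.3 0.4 1. ] gap 69.7
shift(m) tool [-0.6443  0.0621 -0.0798] | 15.6 rows; turn/(pi/4) [0.0054 1.6873 0.015 ] | 10.6 rows
az 179.5 tilt 0.6
```

View pics/w2.png

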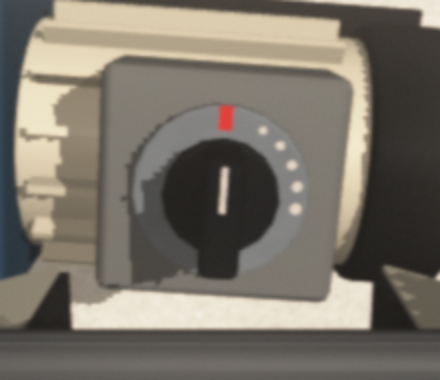

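Knob check: the pointer line at (223,190) points straight at the red mark at (226,118), so the pump is off. Next I fly over the tube mouth for two wrist views on the way to the rest.

```bash
python3 -m jog '0 0 0 0 .155 0 -1;0 0 0 0 .155 0 -1;0 0 0 0 .155 0 -1;0 0 0 0 .155 0 -1;0 0 0 0 .155 0 -1;0 0 0 0 .155 0 -1;0 0 0 0 .155 0 -1;0 0 0 0 .155 0 -1;0 0 0 0 .155 0 -1;0 0 0 0 .155 0 -1' >/dev/null
python3 -m jog '-.012 0 -.035 0 .137 0 -1;-.012 0 -.035 0 0 0 -1;-.012 0 -.035 0 0 0 -1;-.012 0 -.035 0 0 0 -1;-.012 0 -.035 0 0 0 -1;-.012 0 -.035 0 0 0 -1;0 0 0 0 0 0 -1'
python3 go.py .49 .03 .30 104 0
cat > snap.py <<'E'
from h import *
import pickle,sys
d=cam("wrist"); pickle.dump(d,open(sys.argv[1]+".pkl","wb")); save(sys.argv[1],d[0]); print(proj(d[1],d[2],[.495,.112,.125]))
E
python3 snap.py m1
python3 -m jog '-.016 0 -.036 0 0 0 -1;-.016 0 -.036 0 0 0 -1;0 0 0 0 0 0 -1'; python3 snap.py m2; python3 go.py .59 -.29 .25 103.6 0
python3 - <<'E'
import cv2,numpy as np
cv2.imwrite("pics/mm.png",np.vstack([cv2.imread("pics/m1.png")[:300],cv2.imread("pics/m2.png")[:300]]))
E
```

```text
time_s: 8.58
ee_pos: [0.4818, 0.1262, 0.2902]
ee_rot: [0.705, 0.064, -0.078, -0.702]
ft_force: [0.4, -0.6, 0.9]
finger_gap: 1.002
t 8.58 pos [0.4818 0.1262 0.2902] q [ 0.1   0.27  1.49 -0.    1.4  -0.1 ] F [ 0.4 -0.6  0.9] gap 92.1
shift(m) tool [-0.0115 -0.0094 -0.0959] | 2.3 rows; turn/(pi/4) [ 0.0025 -0.0543 -0.025 ] | 0.4 rows
az 101.6 tilt 0.1
[335.32745101 242.22489427]
time_s: 8.88
ee_pos: [0.4645, 0.0524, 0.288]
ee_rot: [0.704, 0.065, -0.08, -0.703]
ft_force: [1.1, 0.0, 0.4]
finger_gap: 0.999
[375.5048274  163.17781615]
t 8.93 pos [0.4649 0.0545 0.2879] q [-0.05  0.21  1.57 -0.    1.38 -0.25] F [-0.4  1.  -0.1] gap 92.2
shift(m) tool [ 0.0527  0.0357 -0.363 ] | 8.8 rows; turn/(pi/4) [-0.0044 -0.04   -0.0266] | 0.3 rows
az 101.8 tilt -0.2
```

View pics/mm.png

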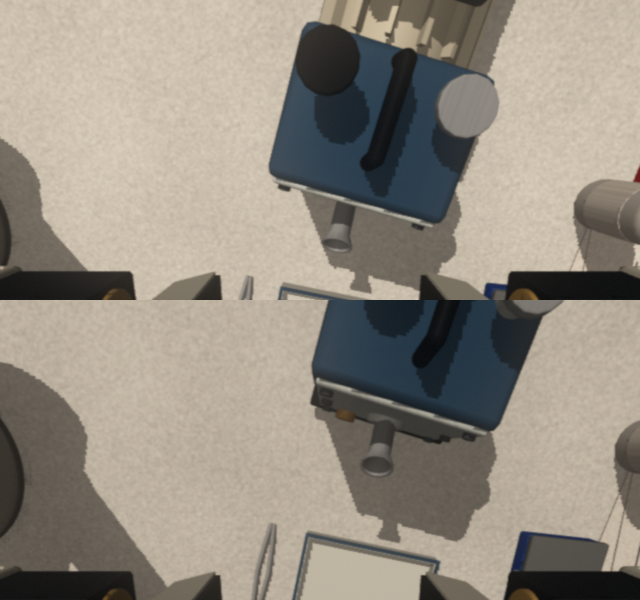

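m1 shows the mouth at about (337,244) and m2 at about (377,167), both close to the predictions. I'll enlarge both to pin the rim ellipse.

Run:
```python
from h import *
import pickle
o=[]
for n,(u,v) in(("m1",(338,236)),("m2",(379,158))):
    im=pickle.load(open(n+".pkl","rb"))[0]; c=im[v-25:v+25,u-20:u+20]
    o.append(np.clip(1.4*cv2.resize(c,None,fx=10,fy=10,interpolation=cv2.INTER_CUBIC).astype(float),0,255).astype(np.uint8))
save("mz",np.hstack(o))
```

```text
(no output)
```

View pics/mz.png

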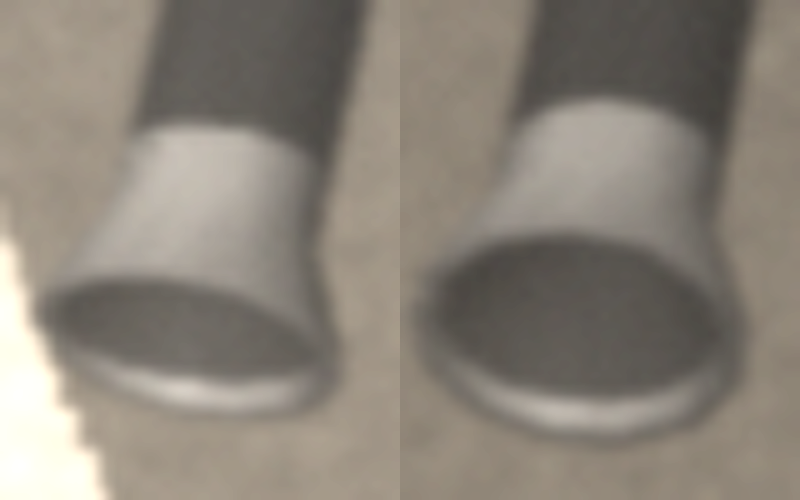

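Run:
```python
from h import *
import pickle
a=pickle.load(open("m1.pkl","rb"));b=pickle.load(open("m2.pkl","rb"));D=pickle.load(open("D.pkl","rb"))
ra=ray(a[1],a[2],336.2,244.7);rb=ray(b[1],b[2],376.6,165.6);rt=ray(*D["top"][1:],270.1,265.1)
for x,y in((ra,rb),(ra,rt),(rb,rt)):print(tri(x,y))
for k,u,v in((a,336.2,244.7),(b,376.6,165.6)):print(plane(k[1],k[2],u,v,.125))
# tube axis: centre of tube at entry ring (upper, just before case) in the two views
# case front top edge corners
for k,p in((a,((274,183),(436,222))),(b,((316,80),(492,133)))):
    P=[plane(k[1],k[2],*q,.160) for q in p];v=P[0]-P[1];print(P,np.linalg.norm(v),np.degrees(np.arctan2(v[1],v[0])))
```

```text
(array([0.49613463, 0.11032595, 0.12641844]), np.float64(4.939338563710805e-05))
(array([0.49541653, 0.11124834, 0.12974805]), np.float64(0.0008517277288001027))
(array([0.49434764, 0.11054972, 0.13826347]), np.float64(0.00038988957529594644))
[0.49622442 0.10995524 0.125     ]
[0.49635351 0.11028528 0.125     ]
[array([0.43773622, 0.15654476, 0.16      ]), array([0.56404656, 0.15246901, 0.16      ])] 0.12637607949326532 178.15183641359212
[array([0.43644814, 0.15907999, 0.16      ]), array([0.5659859 , 0.15002067, 0.16      ])] 0.1298541539713872 175.9994896802635
```

```bash
python3 - <<'E'
from h import *
import pickle
from scipy.optimize import brentq
for n,p,q in(("m1",(336.2,244.7),(344.1,210.5)),("m2",(376.6,165.6),(383.3,132.5))):
    k=pickle.load(open(n+".pkl","rb")); nn=np.cross(ray(k[1],k[2],*p)[1],ray(k[1],k[2],*q)[1])
    d=lambda az:np.array([np.cos(az)*.766,np.sin(az)*.766,-.643])
    print(np.degrees(brentq(lambda a:nn@d(a),1,2)))
E
python3 go.py .5955 -.30 .20 103.6 0
```

```text
85.68812019880238
85.76734550159357
t 8.93 pos [0.4649 0.0545 0.2879] q [-0.05  0.21  1.57 -0.    1.38 -0.25] F [-0.4  1.  -0.1] gap 92.2
shift(m) tool [ 0.0571  0.0856 -0.374 ] | 9.3 rows; turn/(pi/4) [-0.0044 -0.04   -0.0266] | 0.3 rows
az 101.8 tilt -0.2
```

```bash
python3 -m jog '.006 .004 -.039 0 -.04 -.027 -.5;.006 .009 -.039 0 0 0 -.5;.006 .009 -.039 0 0 0 -.5;.006 .009 -.039 0 0 0 -.5;.006 .009 -.039 0 0 0 -.5;.006 .009 -.039 0 0 0 -.5;.006 .009 -.039 0 0 0 -.5;.006 .009 -.039 0 0 0 -.5;.006 .009 -.039 0 0 0 -.5;0 0 0 0 0 0 -.5'
python3 go.py .5955 -.304 .045 103.6 0
python3 - <<'E'
from h import *
im,K,M=cam("wrist"); save("r1",im)
h=cv2.cvtColor(im,cv2.COLOR_RGB2HSV); m=cv2.inRange(h,(20,120,60),(35,255,255)); n,l,st,ce=cv2.connectedComponentsWithStats(m)
for i in range(1,n):
    if st[i,4]>150:
        r=cv2.minAreaRect(np.argwhere(l==i)[:,::-1].astype(np.float32)); b=cv2.boxPoints(r); print(st[i],r)
        P=[plane(K,M,*q,.06) for q in b]; print(np.round(P,4).tolist(), np.round(np.mean(P,0),4))
print(proj(K,M,[.5955,-.304,.06]))
E
```

```text
time_s: 9.77
ee_pos: [0.6143, -0.2692, 0.1978]
ee_rot: [-0.696, -0.093, 0.09, 0.706]
ft_force: [-1.6, 1.4, -0.9]
finger_gap: 0.748
t 9.77 pos [ 0.6143 -0.2692  0.1978] q [-0.53  0.65  1.13  0.01  1.37 -0.8 ] F [-1.6  1.4 -0.9] gap 68.8
shift(m) tool [-0.0278  0.1522 -0.0309] | 3.8 rows; turn/(pi/4) [-0.0175  0.0279  0.0062] | 0.2 rows
az 104.9 tilt -0.8
[ 280  220   18   84 1400] ((288.5, 261.5), (83.0, 17.0), 90.0)
[[0.5815, -0.2664, 0.06], [0.5944, -0.263, 0.06], [0.6114, -0.3312, 0.06], [0.5977, -0.3348, 0.06]] [ 0.5963 -0.2989  0.06  ]
[286.10206702 268.28458283]
```

View pics/r1.png

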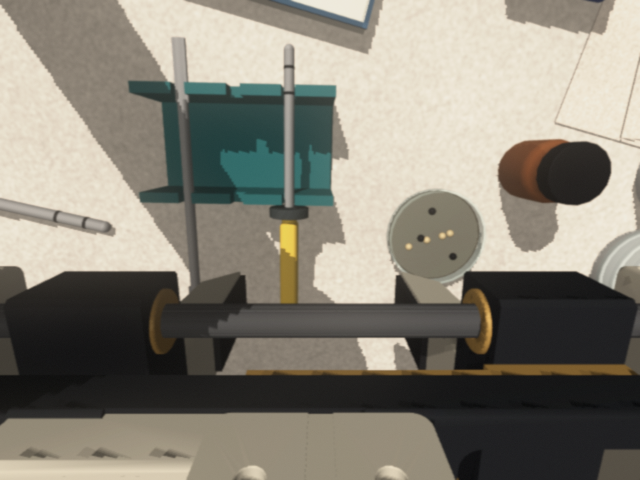

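The view shows the dipstick in the right-hand slot (yellow handle x≈288, collar (289,212), tip (289,45)). The bare spatula is in the other slot at x≈185 and the dish is at (435,235). This is the smaller yellow-handled one.

```bash
python3 - <<'E'
from h import *
K,M=cam("wrist")[1:]
t=plane(K,M,289,46,.053);c=plane(K,M,288.5,220,.06);v=t-c;print(t,c,np.linalg.norm(v),np.degrees(np.arctan2(v[1],v[0])))
u=v/np.linalg.norm(v);u[2]=0;print("centre",c-u*.039,t-u*.168)
E
python3 go.py .5965 -.3033 .045 103.6 0
```

```text
[ 0.55695204 -0.13798419  0.053     ] [ 0.58739439 -0.26150213  0.06      ] 0.12740649783874006 103.8452380847445
centre [ 0.59671299 -0.29931181  0.06      ] [ 0.59709374 -0.30085668  0.053     ]
t 9.87 pos [ 0.6135 -0.2642  0.2003] q [-0.53  0.64  1.14  0.02  1.37 -0.79] F [-0.5  1.1 -0.8] gap 69.1
shift(m) tool [-0.0275  0.1546 -0.0358] | 3.9 rows; turn/(pi/4) [-0.0197  0.0315  0.0075] | 0.2 rows
az 105.0 tilt -0.9
```

```bash
python3 -m jog '-.0275 .02 -.034 -.02 .031 .007 -.5;0 .03 0 0 0 0 -.5;0 .03 0 0 0 0 -.5;0 0 0 0 0 0 -.5'
python3 go.py .5967 -.302 .045 103.7 0
python3 - <<'E'
from h import *
im,K,M=cam("wrist"); 
h=cv2.cvtColor(im,cv2.COLOR_RGB2HSV); m=cv2.inRange(h,(20,120,60),(35,255,255)); n,l,st,ce=cv2.connectedComponentsWithStats(m)
i=1+np.argmax(st[1:,4]); x,y,w,hh=st[i,:4]; print(st[i]); print(plane(K,M,x+w/2-.5,y,.06),"tip of hand", proj(K,M,[.5967,-.302,.06]), proj(K,M,[.588,-.264,.06]))
E
```

```text
time_s: 10.2
ee_pos: [0.6025, -0.2908, 0.1246]
ee_rot: [0.703, 0.089, -0.084, -0.701]
ft_force: [-1.0, 0.4, -1.6]
finger_gap: 0.749
t 10.2 pos [ 0.6025 -0.2908  0.1246] q [-0.57  0.7   1.25  0.    1.19 -0.81] F [-1.   0.4 -1.6] gap 68.9
shift(m) tool [-0.0089  0.0795 -0.0092] | 1.9 rows; turn/(pi/4) [0.0049 0.0075 0.0089] | 0.1 rows
az 104.0 tilt 0.2
[ 294  212   23   92 2021]
[ 0.58749314 -0.2651025   0.06      ] tip of hand [305.62853161 273.86876486] [306.29413022 210.38626311]
```

```bash
python3 -m jog '-.009 .01 -.01 .005 .007 .009 -.5;0 .025 0 0 0 0 -.5;0 .025 0 0 0 0 -.5;0 .01 0 0 0 0 -.5;0 0 0 0 0 0 -.5'
python3 go.py .5967 -.303 .045 103.8 0
```

```text
time_s: 10.67
ee_pos: [0.604, -0.3027, 0.0674]
ee_rot: [0.706, 0.093, -0.081, -0.697]
ft_force: [0.5, 0.4, -0.3]
finger_gap: 0.745
t 10.67 pos [ 0.604  -0.3027  0.0674] q [-0.58  0.76  1.29  0.    1.07 -0.83] F [ 0.5  0.4 -0.3] gap 68.5
shift(m) tool [-0.0075  0.0223  0.0018] | 0.6 rows; turn/(pi/4) [0.0187 0.0071 0.0187] | 0.2 rows
az 104.1 tilt 0.8
```

```bash
python3 -m jog '-.0075 .018 .002 .019 .007 .019 -.5;0 .004 0 0 0 0 -.5;0 0 0 0 0 0 -.5'
python3 go.py .5967 -.303 .045 103.8 0
```

```text
time_s: 10.92
ee_pos: [0.5979, -0.3037, 0.0479]
ee_rot: [0.703, 0.086, -0.084, -0.701]
ft_force: [0.4, -0.1, 0.9]
finger_gap: 0.747
t 10.92 pos [ 0.5979 -0.3037  0.0479] q [-0.58  0.79  1.3  -0.    1.05 -0.83] F [ 0.4 -0.1  0.9] gap 68.7
shift(m) tool [-0.001   0.0029  0.001 ] | 0.1 rows; turn/(pi/4) [0.0036 0.0003 0.003 ] | 0.0 rows
az 103.8 tilt 0.2
```

```bash
python3 -m jog '-.001 .003 .001 .004 0 .003 1;0 0 0 0 0 0 1;0 0 0 0 0 0 1;0 0 0 0 0 0 1;0 0 0 0 0 0 1;0 0 0 0 0 0 1;0 0 0 0 0 0 1;0 0 0 0 0 0 1;0 0 0 0 0 0 1;0 0 0 0 0 0 1'
python3 -m jog '0 0 0 0 0 0 1;0 0 0 0 0 0 1;0 0 0 0 0 0 1;0 0 0 0 0 0 1'
python3 go.py .5967 -.303 .045 103.8 0
```

```text
time_s: 11.75
ee_pos: [0.5981, -0.304, 0.0482]
ee_rot: [0.703, 0.086, -0.084, -0.701]
ft_force: [0.1, -0.7, 0.5]
finger_gap: 0.151
time_s: 12.08
ee_pos: [0.5981, -0.304, 0.0481]
ee_rot: [0.703, 0.086, -0.084, -0.701]
ft_force: [0.2, 0.2, -0.9]
finger_gap: 0.147
t 12.08 pos [ 0.5981 -0.304   0.0481] q [-0.58  0.79  1.3   0.    1.05 -0.83] F [ 0.2  0.2 -0.9] gap 13.6
shift(m) tool [-0.0011  0.0031  0.0013] | 0.1 rows; turn/(pi/4) [0.0041 0.0002 0.0042] | 0.0 rows
az 103.8 tilt 0.2
```

```bash
python3 -m jog '0 -.03 0 0 0 0 1;0 -.04 0 0 0 0 1;0 -.04 0 0 0 0 1;0 -.04 0 0 0 0 1;0 -.03 0 0 0 0 1;0 0 0 0 0 0 1;0 0 0 0 0 0 1'
python3 go.py .5967 -.303 .25 85.5 40
python3 - <<'E'
from h import *
import pickle
d=cam("wrist"); pickle.dump(d,open("g1.pkl","wb")); save("g1",d[0])
E
```

```text
time_s: 12.67
ee_pos: [0.5957, -0.3026, 0.2315]
ee_rot: [-0.701, -0.084, 0.086, 0.703]
ft_force: [0.1, 0.5, -1.8]
finger_gap: 0.15
t 12.67 pos [ 0.5957 -0.3026  0.2315] q [-0.58  0.62  1.08 -0.    1.44 -0.83] F [ 0.1  0.5 -1.8] gap 13.8
shift(m) tool [ 0.0008 -0.0186 -0.0005] | 0.4 rows; turn/(pi/4) [-0.885   0.3921  0.1371] | 6.1 rows
az 103.8 tilt -0.2
```

View pics/g1.png

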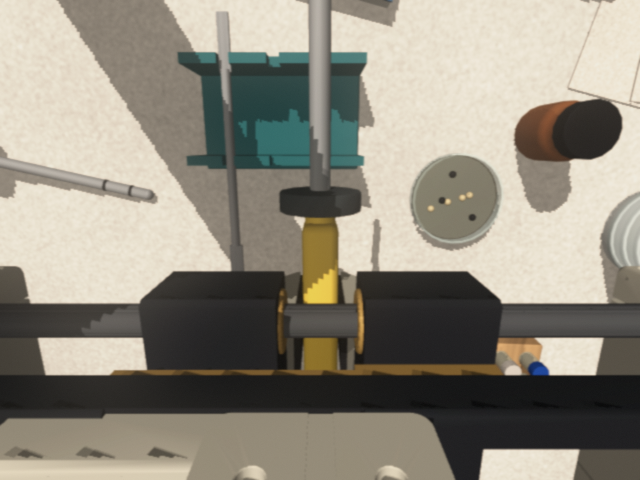

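```bash
python3 - <<'E'
from h import *
import pickle
im,K,M=pickle.load(open("g1.pkl","rb")); s=monitor.sense(); T=np.eye(4);T[:3,:3]=R.from_quat(s["ee_rot"]).as_matrix();T[:3,3]=s["ee_pos"]
H=np.linalg.inv(T)@M
for n,p in dict(hend=(0,-.012,.039),coltop_near=(0,-.018,.042),coltop_far=(0,-.018,.050),colL=(-.016,-.002,.05),colR=(.016,-.002,.05),tip=(0,-.002,.17),ax=(0,-.002,.1)).items(): print(n,proj(K,H,p))
g=im[150:230,300:340]; col=cv2.cvtColor(im,cv2.COLOR_RGB2GRAY)[175:235,320]; print(col.tolist())
E
python3 go.py .5967 -.303 .30 85.5 0
```

```text
hend [320.50818918 222.10548607]
coltop_near [320.50251974 217.21666234]
coltop_far [320.5074476  194.46757006]
colL [279.32957414 189.08710953]
colR [361.73595466 189.09615237]
tip [ 320.61540494 -203.982751  ]
ax [320.55800138  47.48641923]
[89, 90, 90, 90, 88, 89, 89, 90, 89, 90, 89, 90, 89, 89, 88, 80, 54, 41, 41, 42, 41, 46, 49, 50, 49, 52, 50, 51, 50, 51, 51, 51, 51, 51, 51, 50, 52, 52, 50, 50, 51, 52, 71, 108, 120, 120, 120, 115, 104, 87, 87, 93, 99, 104, 108, 112, 113, 115, 119, 118]
t 12.72 pos [ 0.5959 -0.3028  0.2318] q [-0.58  0.62  1.08 -0.    1.44 -0.83] F [ 0.5  0.2 -0. ] gap 14.1
shift(m) tool [ 0.0005 -0.0682 -0.0002] | 1.6 rows; turn/(pi/4) [-0.0031  0.407  -0.0041] | 2.6 rows
az 103.8 tilt -0.2
```

```bash
python3 - <<'E'
from go import *
Rt=rot(85.5,40); m=np.array([.4963,.1101,.125]); 
for a in(0,.06,.14): print(a,np.round(m-Rt[:,2]*a-Rt@[0,-.002,.05],4))
E
python3 go.py .487 -.035 .285 103.8 0
```

```text
0 [0.4932 0.0706 0.1556]
0.06 [0.4896 0.0248 0.1942]
0.14 [ 0.4848 -0.0363  0.2456]
t 12.72 pos [ 0.5959 -0.3028  0.2318] q [-0.58  0.62  1.08 -0.    1.44 -0.83] F [ 0.5  0.2 -0. ] gap 14.1
shift(m) tool [-0.042  -0.0523  0.2862] | 7.0 rows; turn/(pi/4) [-0.0037  0.0004 -0.0036] | 0.0 rows
az 103.8 tilt -0.2
```

```bash
python3 -m jog '0 -.025 .015 0 0 0 1;-.006 -.005 .039 0 0 0 1;-.006 -.005 .039 0 0 0 1;-.006 -.005 .039 0 0 0 1;-.006 -.005 .039 0 0 0 1;-.006 -.005 .039 0 0 0 1;-.006 -.005 .039 0 0 0 1;-.006 -.005 .037 0 0 0 1;0 0 0 0 0 0 1'
python3 go.py .4848 -.0363 .2456 85.5 40
```

```text
time_s: 13.47
ee_pos: [0.4761, -0.0254, 0.2772]
ee_rot: [-0.696, -0.072, 0.093, 0.709]
ft_force: [0.1, 0.3, -0.6]
finger_gap: 0.152
t 13.47 pos [ 0.4761 -0.0254  0.2772] q [-0.22  0.24  1.56  0.01  1.37 -0.45] F [ 0.1  0.3 -0.6] gap 14.0
shift(m) tool [ 0.0068  0.0311 -0.0133] | 0.8 rows; turn/(pi/4) [-0.9034  0.3959  0.1007] | 6.2 rows
az 103.4 tilt -1.3
```

```bash
python3 -m jog '0 0 -.03 -.14 .062 .016 1;0 0 0 -.14 .062 .016 1;0 0 0 -.14 .062 .016 1;0 0 0 -.14 .062 .016 1;0 0 0 -.14 .062 .016 1;0 0 0 -.14 .062 .016 1;0 0 0 0 0 0 1;0 0 0 0 0 0 1'
python3 go.py .4848 -.0363 .2456 85.5 40
```

```text
time_s: 14.13
ee_pos: [0.4794, -0.0538, 0.2661]
ee_rot: [0.9, -0.032, 0.004, -0.435]
ft_force: [-0.7, -0.6, -1.0]
finger_gap: 0.152
t 14.13 pos [ 0.4794 -0.0538  0.2661] q [ 0.12  0.36  1.62 -0.67  1.37  0.38] F [-0.7 -0.6 -1. ] gap 14.0
shift(m) tool [0.0047 0.005  0.0266] | 0.7 rows; turn/(pi/4) [-0.0358  0.0341 -0.0061] | 0.3 rows
az 87.4 tilt 38.4
```

```bash
python3 -m jog '.0047 .005 .01 -.036 .034 -.006 1;0 0 0 0 0 0 1;0 0 0 0 0 0 1'
python3 go.py .4848 -.0363 .2456 85.5 40
python3 - <<'E'
from h import *
import pickle
d=cam("wrist"); t=cam("top"); pickle.dump((d,t),open("p1.pkl","wb")); 
s=monitor.sense();Rc=R.from_quat(s["ee_rot"]).as_matrix();tip=s["ee_pos"]+Rc@[0,-.002,.17];print("tip pred",tip)
for k in(d,t):print(proj(k[1],k[2],tip),proj(k[1],k[2],[.4963,.1101,.125]))
a=d[0][0:260,190:450]; u,v=proj(t[1],t[2],tip).astype(int); b=cv2.resize(t[0][v-25:v+25,u-50:u+30],None,fx=5,fy=5,interpolation=cv2.INTER_CUBIC)
o=np.zeros((520,800,3),np.uint8);aa=cv2.resize(a,None,fx=1.5,fy=1.5);o[:390,:390]=aa;o[:250,395:795]=np.clip(b*1.6,0,255);save("p1",o)
E
```

```text
time_s: 14.38
ee_pos: [0.4836, -0.0501, 0.2536]
ee_rot: [0.904, -0.036, 0.013, -0.426]
ft_force: [-0.9, 1.1, -0.2]
finger_gap: 0.152
t 14.38 pos [ 0.4836 -0.0501  0.2536] q [ 0.13  0.39  1.62 -0.69  1.37  0.43] F [-0.9  1.1 -0.2] gap 13.9
shift(m) tool [ 0.0002 -0.0026  0.0158] | 0.4 rows; turn/(pi/4) [-0.0088  0.0081 -0.0056] | 0.1 rows
az 86.0 tilt 39.6
tip pred [0.49306662 0.08154011 0.14705664]
[ 320.10069514 -204.05271977] [ 324.49650539 -374.56149705]
[283.87917106 265.18261375] [270.86961492 264.69350363]
```

View pics/p1.png

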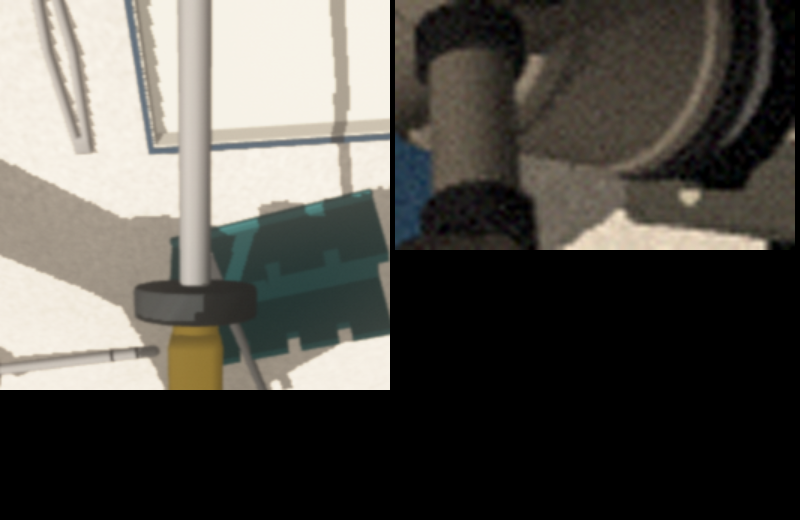

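The grip is unchanged: the dipstick lies straight along tool z in the wrist view. The top view is blocked by the arm. I'll insert along the tube axis and watch the force.

```bash
python3 -m jog '0 -.0026 .012 -.009 .008 -.005 1;0 0 .005 0 0 0 1;0 0 0 0 0 0 1'
python3 go.py .4932 .0706 .1556 85.5 40
```

```text
time_s: 14.73
ee_pos: [0.4847, -0.0375, 0.247]
ee_rot: [0.905, -0.037, 0.019, -0.424]
ft_force: [0.3, 0.8, -0.8]
finger_gap: 0.15
t 14.73 pos [ 0.4847 -0.0375  0.247 ] q [ 0.16  0.4   1.62 -0.69  1.37  0.47] F [ 0.3  0.8 -0.8] gap 13.8
shift(m) tool [-0.0007  0.0007  0.1418] | 3.4 rows; turn/(pi/4) [-0.0038 -0.0061 -0.0006] | 0.0 rows
az 85.1 tilt 39.8
```

Aligned within 1 mm, with 142 mm to go. I'll advance in short rows.

```bash
python3 -m jog '-.0007 .0007 .012 -.004 -.006 0 1;0 0 .012 0 0 0 1;0 0 .012 0 0 0 1;0 0 0 0 0 0 1'
python3 go.py .4932 .0706 .1556 85.5 40
```

```text
time_s: 15.07
ee_pos: [0.4864, -0.0091, 0.2225]
ee_rot: [0.905, -0.036, 0.017, -0.423]
ft_force: [-0.6, -0.3, -0.9]
finger_gap: 0.148
t 15.07 pos [ 0.4864 -0.0091  0.2225] q [ 0.21  0.45  1.63 -0.68  1.36  0.54] F [-0.6 -0.3 -0.9] gap 13.6
shift(m) tool [0.0003 0.     0.1043] | 2.5 rows; turn/(pi/4) [-0.0023 -0.0024 -0.    ] | 0.0 rows
az 85.4 tilt 39.9
```

```bash
python3 -m jog '0 0 .01 0 0 0 1;0 0 .01 0 0 0 1;0 0 .01 0 0 0 1;0 0 0 0 0 0 1'
python3 go.py .4932 .0706 .1556 85.5 40
```

```text
time_s: 15.4
ee_pos: [0.4884, 0.0169, 0.2005]
ee_rot: [0.905, -0.036, 0.016, -0.423]
ft_force: [0.1, -1.3, -2.1]
finger_gap: 0.152
t 15.4 pos [0.4884 0.0169 0.2005] q [ 0.26  0.49  1.62 -0.67  1.36  0.59] F [ 0.1 -1.3 -2.1] gap 14.0
shift(m) tool [ 0.0006 -0.0001  0.0701] | 1.7 rows; turn/(pi/4) [-0.002   0.0003 -0.0002] | 0.0 rows
az 85.5 tilt 39.9
```

```bash
python3 -m jog '.0006 0 .011 0 0 0 1;0 0 .011 0 0 0 1;0 0 .011 0 0 0 1;0 0 .008 0 0 0 1;0 0 0 0 0 0 1'
python3 go.py .4932 .0706 .1556 85.5 40
```

```text
time_s: 15.82
ee_pos: [0.4919, 0.0521, 0.1709]
ee_rot: [0.905, -0.035, 0.016, -0.423]
ft_force: [0.5, -0.1, -1.6]
finger_gap: 0.149
t 15.82 pos [0.4919 0.0521 0.1709] q [ 0.32  0.56  1.6  -0.65  1.35  0.66] F [ 0.5 -0.1 -1.6] gap 13.7
shift(m) tool [-0.0001 -0.0002  0.0241] | 0.6 rows; turn/(pi/4) [-0.0017  0.0011  0.0001] | 0.0 rows
az 85.6 tilt 39.9
```

```bash
python3 -m jog '0 0 .009 0 0 0 1;0 0 .009 0 0 0 1;0 0 .003 0 0 0 1;0 0 0 0 0 0 1'
python3 go.py .4932 .0706 .1556 85.5 40
```

```text
time_s: 16.15
ee_pos: [0.4933, 0.07, 0.1558]
ee_rot: [0.905, -0.035, 0.016, -0.423]
ft_force: [-0.6, 0.1, -1.6]
finger_gap: 0.154
t 16.15 pos [0.4933 0.07   0.1558] q [ 0.35  0.59  1.58 -0.64  1.35  0.69] F [-0.6  0.1 -1.6] gap 14.1
shift(m) tool [-0.0002 -0.0002  0.0006] | 0.0 rows; turn/(pi/4) [-0.0012  0.0017  0.0003] | 0.0 rows
az 85.6 tilt 39.9
```

No seating force yet at the nominal pose, so I creep on until the collar contacts.

```bash
python3 -m jog '0 0 .003 0 0 0 1;0 0 .003 0 0 0 1'; python3 go.py .4932 .0706 .1556 85.5 40
```

```text
time_s: 16.32
ee_pos: [0.4934, 0.0705, 0.1558]
ee_rot: [0.908, -0.036, 0.016, -0.417]
ft_force: [-3.3, -9.8, 9.8]
finger_gap: 0.155
t 16.32 pos [0.4934 0.0705 0.1558] q [ 0.35  0.6   1.58 -0.65  1.36  0.7 ] F [-3.3 -9.8  9.8] gap 14.2
shift(m) tool [-0.0002  0.0001  0.0002] | 0.0 rows; turn/(pi/4) [ 0.0144 -0.0004 -0.0012] | 0.1 rows
az 85.5 tilt 40.6
```

```bash
python3 -m jog '0 0 .003 0 0 0 1;0 0 .003 0 0 0 1'; python3 go.py .4932 .0706 .1556 85.5 40
```

```text
time_s: 16.48
ee_pos: [0.4933, 0.0708, 0.1563]
ee_rot: [0.91, -0.038, 0.017, -0.412]
ft_force: [-2.3, -7.4, 8.4]
finger_gap: 0.15
t 16.48 pos [0.4933 0.0708 0.1563] q [ 0.36  0.6   1.58 -0.66  1.37  0.71] F [-2.3 -7.4  8.4] gap 13.8
shift(m) tool [-0.0001  0.0006  0.0003] | 0.0 rows; turn/(pi/4) [ 0.0284 -0.0043 -0.003 ] | 0.2 rows
az 85.2 tilt 41.3
```

Contact shows 12–13 N along the tube axis, within 1 mm of the computed seating pose. I'll straighten, hold, and look.

```bash
python3 -m jog '0 .0005 .0015 .028 -.004 -.003 1;0 0 .002 .01 0 0 1;0 0 .001 .008 0 0 1'; python3 go.py .4932 .0706 .1556 85.5 40
python3 - <<'E'
from h import *
im=cam("wrist")[0]; save("s1",cv2.resize(im[40:300,180:460],None,fx=2,fy=2))
E
```

```text
time_s: 16.73
ee_pos: [0.4933, 0.0704, 0.1558]
ee_rot: [0.904, -0.037, 0.018, -0.426]
ft_force: [-0.8, -2.8, -0.9]
finger_gap: 0.152
t 16.73 pos [0.4933 0.0704 0.1558] q [ 0.34  0.59  1.58 -0.64  1.35  0.69] F [-0.8 -2.8 -0.9] gap 14.0
shift(m) tool [-0.0001  0.0001  0.0003] | 0.0 rows; turn/(pi/4) [-0.0095 -0.0036 -0.0017] | 0.1 rows
az 85.3 tilt 39.6
```

View pics/s1.png

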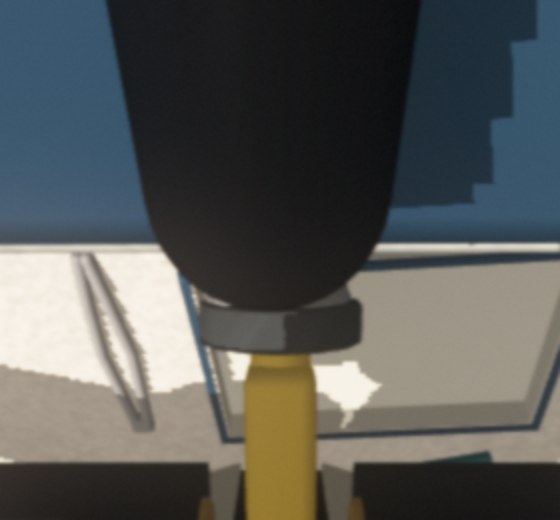

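The collar at (280,325) is flush against the flare, whose edge shows at (345,295) behind the pump's black carrying handle. I press once more to hold it home, then withdraw.

```bash
python3 -m jog '0 0 .003 -.005 0 0 1;0 0 .003 0 0 0 1;0 0 .003 0.01 0 0 1;0 0 .002 .01 0 0 1'; python3 go.py .4932 .0706 .1556 85.5 40
python3 -m jog '0 0 -.01 0 0 0 1;0 0 -.012 0 0 0 1;0 0 -.012 0 0 0 1'; python3 go.py .4800 -.10 .2990 85.5 40
```

```text
time_s: 17.12
ee_pos: [0.4932, 0.0708, 0.1562]
ee_rot: [0.906, -0.039, 0.019, -0.422]
ft_force: [-1.6, -7.2, 2.8]
finger_gap: 0.151
t 17.12 pos [0.4932 0.0708 0.1562] q [ 0.35  0.59  1.58 -0.64  1.36  0.7 ] F [-1.6 -7.2  2.8] gap 13.9
shift(m) tool [0.     0.0005 0.0002] | 0.0 rows; turn/(pi/4) [ 0.0015 -0.0095 -0.0052] | 0.1 rows
az 84.9 tilt 40.1
time_s: 17.37
ee_pos: [0.4908, 0.0448, 0.1777]
ee_rot: [0.905, -0.038, 0.018, -0.423]
ft_force: [0.6, -0.1, -1.1]
finger_gap: 0.147
t 17.37 pos [0.4908 0.0448 0.1777] q [ 0.3   0.54  1.6  -0.65  1.36  0.65] F [ 0.6 -0.1 -1.1] gap 13.6
shift(m) tool [ 0.0016  0.0003 -0.1892] | 4.5 rows; turn/(pi/4) [-0.0009 -0.0065 -0.0051] | 0.1 rows
az 85.1 tilt 40.0
```

```bash
python3 -m jog '0 0 -.015 0 0 0 1;0 0 -.015 0 0 0 1;0 0 -.015 0 0 0 1;0 0 -.015 0 0 0 1'; python3 go.py .4800 -.10 .2990 85.5 40; python3 -m jog '0 0 -.015 0 0 0 1;0 0 -.015 0 0 0 1;0 0 -.02 0 0 0 1;0 0 -.02 0 0 0 1;0 0 -.02 0 0 0 1;0 0 0 0 0 0 1'; python3 go.py .515 -.215 .12 95 0
```

```text
time_s: 17.7
ee_pos: [0.4864, -0.0051, 0.2203]
ee_rot: [0.905, -0.038, 0.019, -0.423]
ft_force: [0.6, 0.4, -2.2]
finger_gap: 0.152
t 17.7 pos [ 0.4864 -0.0051  0.2203] q [ 0.22  0.45  1.62 -0.68  1.36  0.55] F [ 0.6  0.4 -2.2] gap 14.0
shift(m) tool [ 0.0017  0.0005 -0.1234] | 3.0 rows; turn/(pi/4) [-0.0031 -0.007  -0.0033] | 0.1 rows
az 85.1 tilt 39.9
time_s: 18.2
ee_pos: [0.4782, -0.0839, 0.2883]
ee_rot: [0.905, -0.038, 0.023, -0.423]
ft_force: [-0.1, -0.3, -0.1]
finger_gap: 0.15
t 18.2 pos [ 0.4782 -0.0839  0.2883] q [ 0.07  0.33  1.61 -0.7   1.38  0.36] F [-0.1 -0.3 -0.1] gap 13.8
shift(m) tool [0.0465 0.2111 0.0104] | 5.2 rows; turn/(pi/4) [ 0.8842 -0.2188 -0.0659] | 5.7 rows
az 84.5 tilt 39.8
```

```bash
python3 -m jog '0 0 -.01 .148 -.036 -.011 1;0 0 0 .148 -.036 -.011 1;0 0 0 .148 -.036 -.011 1;0 0 0 .148 -.036 -.011 1;0 0 0 .148 -.036 -.011 1;0 0 0 .148 -.036 -.011 1;0 0 0 0 0 0 1'; python3 go.py .54 -.219 .12 95 0
```

```text
time_s: 18.78
ee_pos: [0.4768, -0.0911, 0.2988]
ee_rot: [-0.696, -0.04, 0.029, 0.717]
ft_force: [-0.2, -0.5, -0.1]
finger_gap: 0.152
t 18.78 pos [ 0.4768 -0.0911  0.2988] q [-0.37  0.22  1.53  0.03  1.39 -0.47] F [-0.2 -0.5 -0.1] gap 14.0
shift(m) tool [ 0.0475  0.1757 -0.1386] | 5.5 rows; turn/(pi/4) [-0.0368  0.0134  0.0214] | 0.3 rows
az 95.6 tilt -1.7
```

```bash
python3 -m jog '.008 .01 -.024 -.037 .013 .021 1;.008 .028 -.024 0 0 0 1;.008 .028 -.024 0 0 0 1;.008 .028 -.024 0 0 0 1;.008 .028 -.024 0 0 0 1;.008 .028 -.02 0 0 0 1;0 0 0 0 0 0 1'; python3 go.py .54 -.219 .12 95 0
```

```text
time_s: 19.37
ee_pos: [0.5385, -0.2331, 0.1464]
ee_rot: [0.714, 0.03, -0.028, -0.699]
ft_force: [-2.0, 0.8, -2.1]
finger_gap: 0.15
t 19.37 pos [ 0.5385 -0.2331  0.1464] q [-0.53  0.53  1.49 -0.02  1.1  -0.61] F [-2.   0.8 -2.1] gap 13.8
shift(m) tool [0.0026 0.0261 0.0144] | 0.7 rows; turn/(pi/4) [ 0.0259 -0.0068  0.003 ] | 0.2 rows
az 94.7 tilt 1.2
```

```bash
python3 -m jog '.0026 .026 .0144 .026 -.007 .003 1;0 .003 0 0 0 0 1;0 0 0 0 0 0 1;0 0 0 0 0 0 1;0 0 0 0 0 0 1;0 0 0 0 0 0 1'; python3 go.py .54 -.219 .12 95 0
python3 - <<'E'
from h import *
s=monitor.sense();Rc=R.from_quat(s["ee_rot"]).as_matrix();tip=s["ee_pos"]+Rc@[0,-.002,.17];print("tip",tip)
t=cam("top");d=cam("side")
for k in(t,d):print(proj(k[1],k[2],tip),proj(k[1],k[2],s["ee_pos"]+Rc@[0,-.002,.05]))
o=np.zeros((600,800,3),np.uint8)
o[:480,:400]=cv2.resize(t[0][190:310,300:400],(400,480)) ; u,v=proj(d[1],d[2],tip).astype(int)
o[:480,400:800]=cv2.resize(d[0][v-60:v+60,u-50:u+50],(400,480)); print("side crop origin",u-50,v-60)
save("f1",np.clip(o*1.4,0,255).astype(np.uint8))
E
```

```text
time_s: 19.87
ee_pos: [0.5403, -0.2174, 0.1193]
ee_rot: [0.709, 0.031, -0.032, -0.704]
ft_force: [-0.9, 0.4, -1.7]
finger_gap: 0.148
t 19.87 pos [ 0.5403 -0.2174  0.1193] q [-0.51  0.56  1.53 -0.01  1.05 -0.59] F [-0.9  0.4 -1.7] gap 13.7
shift(m) tool [-0.0004 -0.0007 -0.0016] | 0.0 rows; turn/(pi/4) [ 0.0101  0.0017 -0.0029] | 0.1 rows
az 95.1 tilt 0.5
tip [ 0.52525408 -0.0480085   0.11991532]
[345.93190615 251.12211561] [402.115841   245.98151072]
[337.33522293 237.17108926] [351.16054503 209.60551643]
side crop origin 287 177
```

View pics/f1.png

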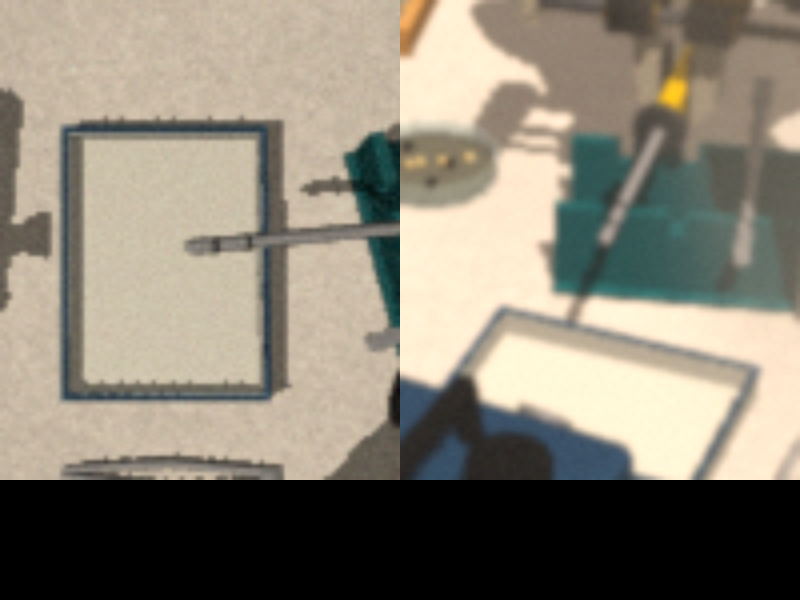

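Run:
```python
from h import *
t=cam("top");d=cam("side")
for q in((338.2,237),(330,257)):print(tri(ray(t[1],t[2],347.3,251.6),ray(d[1],d[2],*q)))
s=monitor.sense();print(s["ee_pos"],s["finger_gap"]*92,np.abs(s["joint_velocities"]).max())
# bystander check: difference between initial and present top picture near dish, jar, slide box, forceps, spatula, bottle
import pickle
a=pickle.load(open("D.pkl","rb"))["top"][0]
for n,(u,v) in dict(dish=(427,176),jar=(395,148),box=(316,165),forceps=(343,308),bottle=(240,138)).items():
    g=[cv2.GaussianBlur(cv2.cvtColor(i[v-26:v+26,u-30:u+30],cv2.COLOR_RGB2GRAY),(3,3),0).astype(np.float32) for i in(a,t[0])]
    print(n,np.round(cv2.phaseCorrelate(*g,cv2.createHanningWindow((60,52),cv2.CV_32F))[0],2))
```

```text
(array([ 0.52436487, -0.05099584,  0.11875337]), np.float64(2.088506975117833e-05))
(array([ 0.53771379, -0.05432706,  0.05888024]), np.float64(0.011829715077690341))
[ 0.54006366 -0.21754054  0.11855069] 13.91734259086846 0.008893215822036109
dish [ 0.27 -0.01]
jar [0.03 0.12]
box [ 0.08 -0.03]
forceps [ 0.27 -0.06]
bottle [-0.12  0.14]
```

The tip triangulates to (0.524, −0.051, 0.119) with a 0.02 mm ray miss. The dark streak in the side view is a shadow: taken as the tip, it misses by 12 mm. The dipstick is level and still over the tray, so I hand in.

```bash
python3 -m jog '0 0 0 0 0 0 1;0 0 0 0 0 0 1;0 0 0 0 0 0 1' | head -2; python3 -c "
from h import *
print(ctrl.finish_job())"
```

```text
time_s: 20.32
ee_pos: [0.5402, -0.218, 0.1194]
the job is handed in; nothing more can be done
None
```

The job is handed in at about 20 s of the 64 s allowed; no verdict is reported.

- **Knob:** I gripped the bar and turned it anticlockwise to its stop. A wrist picture taken afterwards showed the pointer facing the red mark.
- **Dipstick in the tube:** I took the smaller yellow-handled stick from the rest and pushed it down the tube. It stopped with 12–13 N along the tube, within 1 mm of the computed seating pose. The wrist view agreed, though the pump's carrying handle hid part of the mouth. I then drew it right out.
- **Final pose:** The tip is at about (0.524, −0.051, 0.119) m, 12 cm above the bench and close to the middle of the tray. The tool is level within about 0.5°, the grip is steady at 13.9 mm, and the arm is nearly still.
- **Other things on the bench:** In the top picture, the dish, jar, slide box, forceps and bottle had shifted by less than 0.3 px. I did not measure the spatula; in the last pictures it looks to be still lying in its slot.
- **Disagreement in the last checks:** In the last side picture a dark streak below the tip looked like droop. Taken as the tip, it missed the top view by 12 mm, against 0.02 mm for the bright end, so I read it as a shadow.

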